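Stand up the fallen sample bottle, then hold the reader's flap at its mark

TASK

Get the reader and its sample row ready for a visual check: one bottle in the loading lane has fallen over, so stand it upright again in its gap, in line with its two neighbours, and let go of it. Then lift the reader's inspection flap by the grip at its side until the flap lines up with the index arm, and finish while still holding it there with the gripper, motionless - it falls shut if let go. Leave the index arm's setting, the neighbouring bottles and everything else on the bench as they are.

Things in the scene. Friction and masses are not known exactly. Their poses are not given: they have to be found in the camera images.
- lane: fixed shallow aluminium tray, 340 mm (its x, the way the row runs) by 180 mm (its y), with 17 mm high lips along its long sides. Origin at the centre of its underside; its flat floor is 5 mm above. The three bottles' row runs along its x axis (y = 0); the middle place is at the origin
- fallen_center (a point): centre of the fallen bottle: amber, square body 40 x 40 x 66 mm, short shoulder, round white cap 30 x 22 mm; 100 mm long, about 130 g. Lies on a side on the tray floor across the lane, in the gap. Its own -y axis points from base to cap (start: about the lane's -y); upright, its +y points down and this centre is 50 mm above the floor. Its x is level, square to two flat sides
- front_bottle_center (a point): centre (50 mm up) of the bottle next to the gap on the robot's side: square amber bottle of the same make (40 x 40 mm, 100 mm tall with its white cap), standing upright, about 100 mm from the middle place
- rear_bottle_center (a point): centre (50 mm up) of the bottle next to the gap on the far side: square amber bottle of the same make (40 x 40 mm, 100 mm tall with its white cap), standing upright, about 100 mm from the middle place
- flap_hinge (a point): mid-point of the hinge line of the inspection flap of the white sample reader (fixed box 150 x 130 mm, 100 mm high). Axes are the reader's: x level, away from the robot, y along the hinge line, z up. The shut flap lies level on the box and reaches 150 mm from the hinge towards -x, 65 mm to each side, 8 mm thick
- flap_grip (a point): middle of the flap's grip: round rubber sleeve, 18 mm across, 75 mm long, on a rod along the flap's free edge that juts out 90 mm beyond its +y side. 150 mm from the hinge line, 117.5 mm along +y from flap_hinge, 52 mm clear of the flap's side; nothing under it. Axes turn with the flap: y along the rod, -x away from the hinge
- flap (a joint): angle of the flap, 0 shut and level, growing as its free edge (the robot's side) swings up about the hinge, to 1.45; positive turning is about the +y of flap_hinge. It weighs 0.25 to 0.5 kg and falls shut by itself when let go
- index_tip (a point): tip of the index arm: thin dark steel bar, 180 mm long, beside the flap's other (-y) side, 84 mm from flap_hinge. It turns about the same hinge line, is stiffly clamped and marks the wanted angle. Axes turn with it: -x points from hinge to tip
- index (a joint): angle of the index arm, measured like that of the flap: the flap is alongside it when both values are equal (drawn between 0.6 and 1.1)
- carton: bystander: small white carton, 45 x 60 x 50 mm high; origin on its underside
- vial: bystander: small amber vial, 24 mm across, 46 mm high, between the lane and the reader; origin on its underside
- spatula: bystander: steel spatula lying flat, 160 mm long, along its x; origin on its underside
- dish: bystander: flat glass dish, 90 mm across, 14 mm high; origin on its underside
Things that resemble listed ones, but are neither listed nor needed, are in the scene too. Leave any red look-alike of the part that bears front_bottle_center alone. Leave any purple look-alike of the part that bears fallen_center alone.

How it is judged:
On the way:
1. the fallen bottle stands upright and released in its gap in the lane (angle between fallen_center's own y axis and vertical above 3 rad and x of fallen_center in the frame of lane between -0.03 and 0.03 m and y of fallen_center in the frame of lane between -0.03 and 0.03 m and height (world z) of fallen_center between 0.05 and 0.061 m and contact force between fallen_bottle and the arm below 0.05 N and contact force between fallen_bottle and the fingers below 0.05 N and linear speed of fallen_bottle below 0.02 m/s), for 0.3 s.
At the end, for the whole second after the job is handed in: Bottle upright on the lane floor (within 8 deg), within 30 mm of the middle place along and across, released, still; neighbours upright within 15 mm of their starts; flap within 0.06 rad of the index arm, still, carried by the fingers (over 0.4 N) and by no loose thing (all of step 1 and angle between the x axis of flap_grip and the x axis of index_tip, either way round below 0.06 rad and velocity of joint flap between -0.05 and 0.05 rad/s and value of joint flap above 0.5 rad and contact force between flap and the fingers above 0.4 N and contact force between flap and fallen_bottle below 0.05 N and contact force between flap and front_bottle below 0.05 N and contact force between flap and rear_bottle below 0.05 N and contact force between flap and carton below 0.05 N and contact force between flap and vial below 0.05 N and contact force between flap and spatula below 0.05 N and contact force between flap and dish below 0.05 N and angle between each of front_bottle_center, rear_bottle_center's own z axis and vertical below 0.12 rad and distance of each of front_bottle_center, rear_bottle_center from where it was at the start of the episode below 0.015 m); the arm keeps its last pose, push and grip.
It fails at once if the index arm is pushed out of its setting (distance of index_tip from where it was at the start of the episode above 0.012 m).
It fails at once if a standing bottle is knocked over or shoved away ((distance of front_bottle_center from where it was at the start of the episode above 0.03 m or angle between front_bottle_center's own z axis and vertical above 0.5 rad) or (distance of rear_bottle_center from where it was at the start of the episode above 0.03 m or angle between rear_bottle_center's own z axis and vertical above 0.5 rad)).
It fails at once if another thing on the bench is disturbed (moved over 30 mm) (distance of any of carton, vial, spatula, dish from where it was at the start of the episode above 0.03 m).
It also fails if it takes over 54 s, if anything falls off the work surface, if the arm or the gripper's body presses on something with over 40 N, if the wrist force passes 120 N, or if a joint passes its speed limit or range.

ROBOT

A 6-joint arm with a two-finger parallel gripper is mounted at the origin on the work surface. World frame = base frame: x ahead of the robot, y to its left, z up, the work surface at z = 0. Lengths are in m, angles in rad, forces in N, time in s.
With the tool pointing down it reaches from about 0.25 to 0.725 m from the base axis. Payload 4 kg.
Tool frame: the origin (TCP) lies on the centre line of the jaws, within the pads' length; the fingertips stand tip_reach ahead of it and the grasp point (between the pads) lies 5 mm behind it (tip_reach is the distance from the TCP to the fingertips, in m); z points along the fingers, y is the direction in which the jaws open and shut (so a half turn about z gives the same grasp; the last joint's range is limited). The gripper opens to 85 mm and grips with 20 to 120 N. Pads are 22 mm wide; open, the fingers measure 114 mm over their backs; the gripper's body (76 mm by 85 mm) begins 54 mm behind the grasp point. The pads swing forward as they close: fully open they stand 13 mm farther back than shut.
Start: joints at [1.183, 0.241, 0.005, 1.335, 0, 1.571], TCP at [0.189, 0.463, 0.245] pointing down, gripper open.
Joint ranges: [-2.72, 2.72], [-1.05, 1.87], [-1.09, 1.28], [-1.99, 2.15], [-1.42, 1.44], [-3.14, 3.14]. Speed limits (rad/s): [2.79, 2.79, 3.14, 3.14, 3.14, 3.14].

INTERFACE

Orientations are given as a unit quaternion [x, y, z, w].
In Python, from workcell import * gives the robot as it stands.
- The arm moves only by the tool arm_command, never from a script. Its arguments are lists of equal length, an entry for each row: "translation": the shift along the tool's x, y, z in cm, a list of three; "turn": the turn about the tool's z in rad; "hand": the closure, from 0 (fully open) to 1 (shut). In form: {"translation": [[x, y, z], ...], "turn": [turn, ...], "hand": [hand, ...]}. A call has 1 to 5 rows; each row is the pose to reach, as a shift and turn from the pose commanded when the call began, along the tool's axes at that moment; what a row does not reach only later rows make up. A row lasts 1/12 s, in which the tool goes at most 41.7 mm and 7.16 degrees, less where a joint would pass 70% of its speed; a pose out of reach is approached as far as the arm can. A call with a gripper value outside its range is refused whole. The fingers move at their own pace and stop on an object; the grip force is fixed at half the most. Time passes only in rows, so rows that repeat a pose let the fingers close. It gives the time, the measured TCP pose, the force and the opening at its end, in the units of the state.
- get_obs(): the state, without advancing time (a new reading comes with each control period).
- camera(name): name is "scene" or "top"; returns (picture, depth): 480x640x3 uint8, red, green, blue; 480x640 float32, m along the optical axis (not along the pixel's ray), 0 where there is no reading.
- camera_info(name): a dict with "mtx" (3x3 intrinsics, pixels), "dist_coeffs" ([k1, k2, p1, p2, k3] as OpenCV has them; the pictures are not rectified), "world_to_cam" (4x4, takes a point from world to camera coordinates). Camera axes: x right, y down, z forward; pixel columns grow to the right and rows downward; lengths in m; the calibration is good to about 2 mm. A picture is of the moment at which its call begins. camera_info takes no time and is no camera call.
- job_done(): hands the job in, once; it reports no verdict.
Trained networks look in the newest picture that a camera, given by its name, has taken for a name from the list of things; names that differ only in an ending like _2 or _b are one class to them, and where a whole thing is asked for, a point or a joint stands for the part that bears it (a point fixed in the world has none). Each returns a list of dicts, best first, with "conf" (0 to 1); they miss things now and then, are a little off and sometimes report something else, mostly with a low value. They report only what shows in the picture. A call takes as long as a camera call. They do not tell look-alikes from the thing itself.
- search_frame(camera, name): "location" ([row, column] in pixels, amid what is visible of it).
- spot_point(camera, name): "location" ([row, column] in pixels: a listed point, or the origin of a listed thing).
The state is a dict: "clock": time; "joint_pos": joint angles; "joint_vel": joint speeds; "tau": joint torques, N m; "eef_pos": TCP position; "tool_rot": TCP orientation; "ft_force": force on the tool from outside, world axes, zero at the start; "ft_torque": the same for the moment, N m; "grip_width": finger opening in m.
Only numpy, scipy, OpenCV 4.12 (cv2) and the standard library are available. Lean on these libraries where they do the work, as an engineer would, in place of code of your own. Each camera call takes 0.05 s, during which the arm holds its last target. There are 200 camera calls.

## Working session

There is one attempt and no reset: what is moved stays moved. The work goes in short steps, Python scripts to look and compute and a tool call to move; the robot and the scene stay as the last step left them, time stands still between calls to the robot, and variables do not carry over. Pictures are saved under pics/ and viewed, about 8 in all and at most 12, crops included, and the job is handed in when it is done.

Besides the shell and the picture viewer there is one more tool, called after "Request:" as name(argument=value, ...) on one line, values as JSON. arm_command: Moves the arm, as the interface text tells. Its arguments: {"type":"object","properties":{"translation":{"type":"array","items":{"type":"array","items":{"type":"number"}}},"turn":{"type":"array","items":{"type":"number"}},"hand":{"type":"array","items":{"type":"number"}}},"required":["translation","turn","hand"]}

```bash
ls; mkdir -p pics
cat > h.py <<'E'
from workcell import *
import numpy as np, cv2
from scipy.spatial.transform import Rotation as R
def ray(cam,rc):
    i=camera_info(cam);K=np.array(i["mtx"]);d=np.array(i["dist_coeffs"]);T=np.array(i["world_to_cam"])
    u=cv2.undistortPoints(np.array([[[rc[1],rc[0]]]],float),K,d)[0,0]
    Ti=np.linalg.inv(T); return Ti, np.array([u[0],u[1],1.])
def at_depth(cam,rc,z):
    Ti,v=ray(cam,rc); return Ti[:3,:3]@(v*z)+Ti[:3,3]
def at_height(cam,rc,h):
    Ti,v=ray(cam,rc); o=Ti[:3,3]; d=Ti[:3,:3]@v; return o+d*(h-o[2])/d[2]
def px(cam,P):
    i=camera_info(cam);T=np.array(i["world_to_cam"])
    p,_=cv2.projectPoints(np.array(P,float).reshape(-1,3),cv2.Rodrigues(T[:3,:3])[0],T[:3,3],np.array(i["mtx"]),np.array(i["dist_coeffs"]));return p[:,0]
def cloud(cam,depth):
    i=camera_info(cam);K=np.array(i["mtx"]);d=np.array(i["dist_coeffs"]);Ti=np.linalg.inv(np.array(i["world_to_cam"]))
    g=np.indices((480,640)).transpose(1,2,0)[...,::-1].reshape(-1,1,2).astype(float)
    u=cv2.undistortPoints(g,K,d)[:,0]; P=np.c_[u,np.ones(len(u))]*depth.reshape(-1,1)
    return (P@Ti[:3,:3].T+Ti[:3,3]).reshape(480,640,3)
E
python3 - <<'E'
from h import *
o=get_obs();print({k:np.round(v,3) for k,v in o.items()})
im=[]
for c in("scene","top"):
    p,d=camera(c);cv2.imwrite(f"pics/{c}0.png",p[...,::-1]);np.save(f"{c}0.npy",d)
    print(c,np.round(np.linalg.inv(camera_info(c)["world_to_cam"])[:3],3).tolist())
    for n in["lane","fallen_center","front_bottle_center","rear_bottle_center","flap_hinge","flap_grip","index_tip","vial","carton","spatula","dish"]:
        for r in spot_point(c,n)[:3]:
            l=r["location"];z=d[int(np.clip(l[0],0,479)),int(np.clip(l[1],0,639))]
            print(n,np.round(l),round(r["conf"],2),np.round(at_depth(c,l,z),3))
E
```

```text
pics
{'clock': np.float64(0.0), 'joint_pos': array([ 1.183,  0.241,  0.004,  1.335, -0.   ,  1.571]), 'joint_vel': array([-0.001,  0.002, -0.002,  0.001,  0.001,  0.   ]), 'tau': array([ 0.0000e+00, -3.7232e+01,  2.5241e+01,  1.7000e-02,  0.0000e+00,
       -0.0000e+00]), 'eef_pos': array([0.189, 0.462, 0.244]), 'tool_rot': array([ 0.193,  0.981, -0.001, -0.   ]), 'ft_force': array([-0.462,  0.197,  0.872]), 'ft_torque': array([0.005, 0.012, 0.01 ]), 'grip_width': np.float64(0.086)}
scene [[-0.377, 0.674, -0.635, 1.3], [0.926, 0.26, -0.274, 0.251], [-0.019, -0.691, -0.722, 0.931]]
lane [254. 282.] 0.8 [ 0.55  -0.178  0.007]
lane [213. 189.] 0.28 [ 0.515 -0.432  0.012]
fallen_center [338. 199.] 0.91 [ 0.823 -0.217  0.039]
fallen_center [242. 278.] 0.78 [ 0.552 -0.184  0.044]
fallen_center [171. 239.] 0.73 [ 0.359 -0.381  0.031]
front_bottle_center [159. 293.] 0.83 [ 0.304 -0.262  0.062]
front_bottle_center [204. 290.] 0.58 [ 0.464 -0.194  0.072]
rear_bottle_center [270. 262.] 0.97 [ 0.658 -0.166  0.074]
flap_hinge [316. 459.] 0.8 [0.651 0.219 0.105]
flap_grip [279. 546.] 0.65 [0.519 0
[... 391 characters left out ...]
r [329. 462.] 0.86 [ 0.346 -0.395  0.04 ]
fallen_center [250. 382.] 0.65 [ 0.535 -0.197  0.044]
fallen_center [146. 393.] 0.56 [ 0.804 -0.226  0.038]
front_bottle_center [356. 416.] 0.71 [ 0.287 -0.269  0.1  ]
front_bottle_center [284. 388.] 0.59 [ 0.449 -0.204  0.105]
rear_bottle_center [208. 370.] 0.68 [ 0.627 -0.162  0.105]
flap_hinge [252. 381.] 0.74 [ 0.531 -0.196  0.044]
flap_hinge [192. 207.] 0.71 [0.682 0.25  0.001]
flap_grip [250. 149.] 0.74 [0.515 0.348 0.117]
index_tip [251. 375.] 0.18 [ 0.533 -0.18   0.042]
vial [209. 292.] 0.55 [0.632 0.027 0.048]
carton [306. 249.] 0.84 [0.393 0.122 0.05 ]
spatula [301. 292.] 0.67 [0.407 0.022 0.012]
dish [266. 474.] 0.67 [ 0.504 -0.438  0.013]
```

View pics/scene0.png

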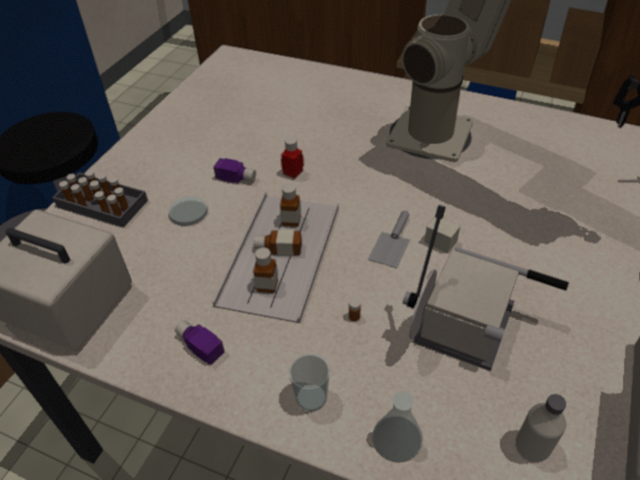

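View pics/top0.png

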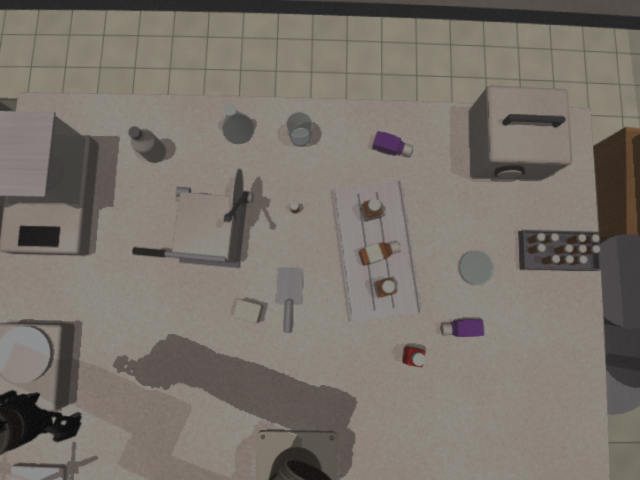

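The fallen amber bottle is at scene (242,280) and top (251,380), cap towards -y. The other bottle candidates are purple at scene (170,235) and (340,200), and red at (160,292); the colours rule them out. The amber one is also the only one in the tray gap. The flap sleeve is at scene (279,546), and the index arm runs from (300,412) to (212,440). Next I'll measure precisely and take one enlarged crop.

Run:
```python
from h import *
import workcell; print([x for x in dir(workcell) if x[0]!='_'])
C={c:cloud(c,np.load(c+"0.npy")) for c in("scene","top")}
I={c:cv2.imread(f"pics/{c}0.png") for c in C}
def sel(c,xy,r,z0,z1):
    P=C[c];return (np.hypot(P[...,0]-xy[0],P[...,1]-xy[1])<r)&(P[...,2]>z0)&(P[...,2]<z1)
for n,xy in dict(front=(.449,-.204),rear=(.63,-.163)).items():
    for c in C:
        m=sel(c,xy,.05,.098,.112);P=C[c][m]
        print(n,c,m.sum(),np.round(P.mean(0),4),np.round((P.min(0)+P.max(0))/2,4))
for c in C:
    P=C[c]; hsv=cv2.cvtColor(I[c],cv2.COLOR_BGR2HSV)
    m=sel(c,(.54,-.19),.068,.028,.06); Q=P[m]
    (cx,cy),s,a=cv2.minAreaRect((Q[:,:2]*1000).astype(np.float32)); print("fallen",c,m.sum(),np.round(Q.mean(0),4),cx,cy,s,a, np.percentile(Q[:,2],[50,95]))
    am=m&(hsv[...,1]>120); print(" amber mean",P[am].mean(0)); 
    # sleeve: dark and raised
    m=sel(c,(.515,.34),.07,.085,.14)&(I[c].max(2)<60);Q=P[m]
    print("sleeve",c,m.sum(),np.round(Q.mean(0),4)); v=np.linalg.svd(Q-Q.mean(0))[2][0] if m.sum()>3 else 0; print(v, np.percentile((Q-Q.mean(0))@v,[1,99]))
    # flap plate
    m=sel(c,(.60,.22),.09,.09,.125);Q=P[m];print("flap",c,m.sum(),cv2.minAreaRect((Q[:,:2]*1000).astype(np.float32)),np.median(Q[:,2]))
    # index: high points
    m=sel(c,(.6,.15),.12,.125,.32);Q=P[m];print("idx",c,m.sum())
    if m.sum()>5:
        o=Q[np.argsort(Q[:,2])];print(np.round(o[::max(1,len(o)//10)],3).tolist())
    # lane lips
    m=sel(c,(.545,-.183),.2,.013,.022);Q=P[m];print("lips",c,m.sum(),cv2.minAreaRect((Q[:,:2]*1000).astype(np.float32)))
a=cv2.resize(I["scene"][180:300,210:330],(600,600),interpolation=2)[:,:400]
b=cv2.resize(I["scene"][190:350,390:580],(712,600),interpolation=2)
cv2.imwrite("pics/crop1.png",cv2.resize(np.hstack([a,b]),(800,430)))
```

```text
['Unreachable', 'camera', 'camera_info', 'get_obs', 'job_done', 'search_frame', 'spot_point', 'tip_reach']
front scene 113 [ 0.45   -0.2038  0.1028] [ 0.449  -0.2044  0.1028]
front top 133 [ 0.4428 -0.2029  0.1052] [ 0.4425 -0.2036  0.1048]
rear scene 160 [ 0.6414 -0.1703  0.1042] [ 0.6407 -0.1705  0.1044]
rear top 125 [ 0.6351 -0.169   0.1052] [ 0.6353 -0.169   0.1046]
fallen scene 699 [ 0.5394 -0.1853  0.0405] 536.9697875976562 -194.13235473632812 (47.503353118896484, 99.83353424072266) 18.985361099243164 [0.04228225 0.04677779]
 amber mean [ 0.53911559 -0.18059296  0.04063964]
sleeve scene 337 [0.5189 0.3492 0.1124]
[ 0.06257431  0.99801641 -0.00690602] [-0.03627811  0.03523911]
flap scene 4880 ((588.6492309570312, 222.00650024414062), (154.8643341064453, 156.04005432128906), 83.57706451416016) 0.11113483244281541
idx scene 760
[[0.684, 0.151, 0.125], [0.603, 0.157, 0.134], [0.606, 0.157, 0.142], [0.62, 0.156, 0.151], [0.681, 0.151, 0.16], [0.677, 0.15, 0.168], [0.613, 0.142, 0.178], [0.599, 0.144, 0.207], [0.587, 0.146, 0.235], [0.577, 0.149, 0.258]]
lips scene 749 ((544.39282226
[... 203 characters left out ...]
.29250717163086 [0.04426754 0.04885261]
 amber mean [ 0.52897352 -0.18312616  0.04415722]
sleeve top 201 [0.5103 0.3487 0.1155]
[-0.07113977 -0.99739488  0.01194106] [-0.0358686   0.03503083]
flap top 3152 ((586.1517333984375, 222.2665252685547), (160.6327667236328, 151.28350830078125), 84.23686981201172) 0.11213244085159568
idx top 363
[[0.651, 0.127, 0.125], [0.699, 0.147, 0.132], [0.589, 0.156, 0.139], [0.678, 0.148, 0.147], [0.654, 0.15, 0.158], [0.667, 0.149, 0.164], [0.615, 0.137, 0.17], [0.612, 0.141, 0.183], [0.587, 0.143, 0.23], [0.56, 0.149, 0.265], [0.567, 0.146, 0.272]]
lips top 486 ((540.3067626953125, -185.6343994140625), (333.96142578125, 181.2666473388672), 8.462843894958496)
```

View pics/crop1.png

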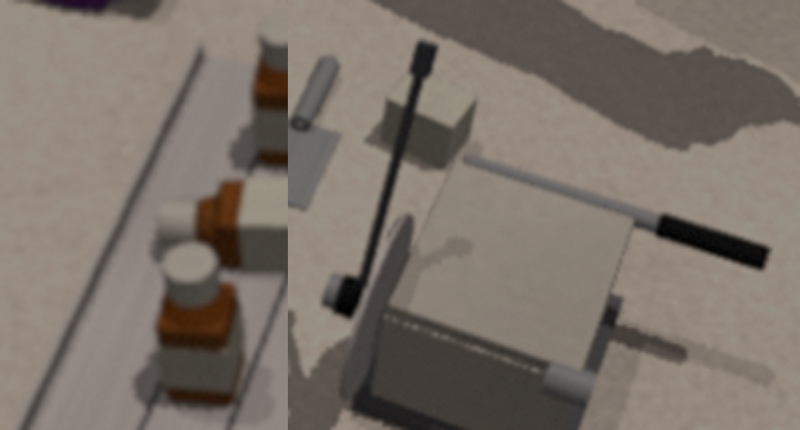

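The crop confirms the amber bottle with its white label lying in the gap, cap away from the reader. It also shows the sleeve and rod, and the index arm with its dial. I'm moving above the cap now.

Request:
arm_command(translation=[[-3,-2.6,0],[-6,-5.2,0],[-9,-7.8,0],[-12,-10.4,0],[-15,-13,0]], turn=[0.12,0.24,0.36,0.48,0.6], hand=[0,0,0,0,0])

```text
clock: 1.62
eef_pos: [0.2791, 0.2843, 0.2454]
tool_rot: [0.476, 0.879, 0.0, 0.0]
ft_force: [1.0, 0.1, -0.7]
grip_width: 0.0853
```

```bash
cat >> h.py <<'E'
def go(x,y,z,yaw):
    "remaining shift in tool axes, cm, and turn so that tool y is at world angle yaw"
    o=get_obs();r=R.from_quat(o["tool_rot"]);d=r.inv().apply(np.array([x,y,z])-o["eef_pos"])*100
    ty=r.as_matrix()[:,1];a=(np.arctan2(ty[1],ty[0])-yaw+np.pi/2)%np.pi-np.pi/2
    print("t",o["clock"],"pos",np.round(o["eef_pos"],4),"shift",np.round(d,2),"rows",np.linalg.norm(d)/4.17,"turn",round(a,3),"w",round(float(o["grip_width"]),4),"F",np.round(o["ft_force"],1),"j",np.round(o["joint_pos"],2))
E
python3 -c "
from h import *
print(tip_reach);go(.547,-.231,.15,.31)"
```

```text
0.014
t 1.6167 pos [0.2791 0.2843 0.2454] shift [-57.79  -5.73   9.54] rows 14.113738704707096 turn 0.268 w 0.0853 F [ 1.   0.1 -0.7] j [ 0.79  0.04 -0.23  1.3  -0.    1.79]
```

Request:
arm_command(translation=[[-4,-0.4,0],[-8,-0.8,0],[-12,-1.2,0],[-16,-1.6,0],[-20,-2,0]], turn=[0,0,0,0,0], hand=[0,0,0,0,0])

```text
clock: 2.03
eef_pos: [0.3727, 0.106, 0.2457]
tool_rot: [0.474, 0.881, 0.0, 0.0]
ft_force: [0.9, 0.9, -0.1]
grip_width: 0.0851
```

Request:
arm_command(translation=[[-4,-0.4,0],[-8,-0.8,0],[-12,-1.2,0],[-16,-1.6,0],[-20,-2,0]], turn=[0,0,0,0,0], hand=[0,0,0,0,0])

```text
clock: 2.45
eef_pos: [0.4661, -0.0723, 0.2455]
tool_rot: [0.474, 0.88, 0.0, 0.0]
ft_force: [0.6, 0.8, 0.8]
grip_width: 0.0855
```

Request:
arm_command(translation=[[-4,-0.4,0.5],[-8,-0.8,1],[-12,-1.2,2],[-15,-1.5,4],[-17.8,-1.7,7]], turn=[0.05,0.1,0.15,0.2,0.27], hand=[0,0,0,0,0])

```text
clock: 2.87
eef_pos: [0.5519, -0.2314, 0.1772]
tool_rot: [0.59, 0.807, 0.001, 0.003]
ft_force: [-0.0, -0.1, -0.1]
grip_width: 0.0854
```

Run:
```python
from h import *
go(.547,-.231,.10,.31)
p,d=camera("scene");cv2.imwrite("pics/s1.png",cv2.resize(p[130:330,180:400,::-1],(660,600),interpolation=2))
go(.547,-.231,.02,.31)
# predicted pixel of cap centre and grasp line
print(px("scene",[[.547,-.231,.025],[.535,-.194,.025],[.523,-.157,.025]]).round())
```

```text
t 2.8667 pos [ 0.5519 -0.2314  0.1772] shift [ 0.22 -0.5   7.71] rows 1.8539765416270377 turn -0.001 w 0.0854 F [-0.  -0.1 -0.1] j [-0.4   0.46  0.15  1.25 -0.    0.87]
t 2.9167 pos [ 0.5501 -0.2338  0.1665] shift [ 0.34 -0.13 14.66] rows 3.515529469548112 turn -0.007 w 0.0854 F [ 2.3 -2.8 -6.3] j [-0.4   0.48  0.14  1.24 -0.    0.87]
[[260. 241.]
 [278. 242.]
 [296. 242.]]
```

View pics/s1.png

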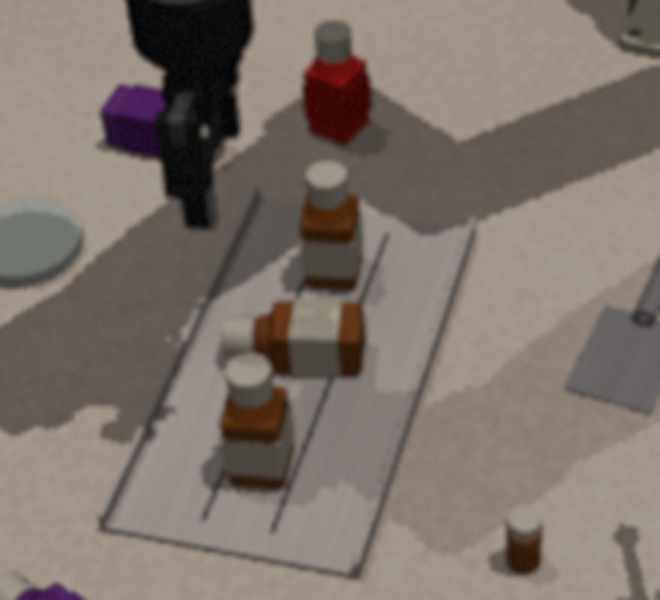

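The cap shows at crop (240,340), which is scene (243,260). The projection predicted (241,260), so the measurement agrees. I'm descending onto the cap.

Request:
arm_command(translation=[[0.2,-0.1,4],[0.3,-0.1,8],[0.3,-0.1,11],[0.3,-0.1,13],[0.3,-0.1,13]], turn=[0,0,0,0,0], hand=[0,0,0,0,0])

```text
clock: 3.33
eef_pos: [0.5433, -0.2237, 0.0397]
tool_rot: [0.588, 0.809, -0.001, -0.005]
ft_force: [-0.5, 0.4, -0.8]
grip_width: 0.0855
```

```bash
python3 -c "
from h import *
go(.547,-.231,.024,.31)"
```

```text
t 3.3333 pos [ 0.5433 -0.2237  0.0397] shift [-0.82  0.14  1.56] rows 0.4243828114229292 turn 0.003 w 0.0855 F [-0.5  0.4 -0.8] j [-0.39  0.58 -0.05  0.96  0.    0.87]
```

Request:
arm_command(translation=[[-0.5,0.1,0],[-0.8,0.1,0.6],[-0.8,0.1,1.2],[-0.8,0.1,1.5],[-0.8,0.1,1.5]], turn=[0,0,0,0,0], hand=[0,0,0,0,0])

```text
clock: 3.75
eef_pos: [0.551, -0.233, 0.0305]
tool_rot: [0.588, 0.809, 0.0, 0.0]
ft_force: [0.0, 0.0, -0.6]
grip_width: 0.0855
```

```bash
python3 -c "
from h import *
go(.547,-.231,.024,.31)"
```

```text
t 3.75 pos [ 0.551  -0.233   0.0305] shift [ 0.31 -0.32  0.65] rows 0.19014196031661065 turn 0.003 w 0.0855 F [ 0.   0.  -0.6] j [-0.4   0.6  -0.04  0.93  0.    0.86]
```

Request:
arm_command(translation=[[0.2,-0.3,0.3],[0.2,-0.3,0.5],[0.2,-0.3,0.5],[0.2,-0.3,0.5],[0.2,-0.3,0.5]], turn=[0,0,0,0,0], hand=[0,0.2,0.5,1,1])

```text
clock: 4.17
eef_pos: [0.5476, -0.2319, 0.0255]
tool_rot: [0.588, 0.809, 0.0, 0.0]
ft_force: [0.3, 0.6, -0.2]
grip_width: 0.0389
```

Request:
arm_command(translation=[[0,0,0],[0,0,0],[0,0,0],[0,0,0]], turn=[0,0,0,0], hand=[1,1,1,1])

```text
clock: 4.5
eef_pos: [0.5477, -0.232, 0.0257]
tool_rot: [0.588, 0.809, 0.0, 0.0]
ft_force: [-1.7, -0.7, 3.1]
grip_width: 0.0281
```

```bash
python3 -c "
from h import *
go(.547,-.231,.024,.31)"
```

```text
t 4.5 pos [ 0.5477 -0.232   0.0257] shift [ 0.12 -0.03  0.17] rows 0.0494508927059989 turn 0.003 w 0.0281 F [-1.7 -0.7  3.1] j [-0.4   0.6  -0.05  0.92 -0.    0.86]
```

The cap is gripped at a width of 28 mm. I'm lifting to see whether the bottle swings.

Request:
arm_command(translation=[[0,0,-4],[0,0,-8],[0,0,-11],[0,0,-11],[0,0,-11]], turn=[0,0,0,0,0], hand=[1,1,1,1,1])

```text
clock: 4.92
eef_pos: [0.549, -0.2325, 0.1375]
tool_rot: [0.588, 0.809, 0.001, 0.003]
ft_force: [-0.6, 0.2, -1.4]
grip_width: 0.0281
```

Run:
```python
from h import *
go(.547,-.231,.134,.31)
p,d=camera("scene");cv2.imwrite("pics/s2.png",cv2.resize(p[130:330,180:400,::-1],(660,600),interpolation=2));np.save("s2.npy",d)
```

```text
t 4.9167 pos [ 0.549  -0.2325  0.1375] shift [ 0.21 -0.15  0.35] rows 0.10402032608659928 turn 0.003 w 0.0281 F [-0.6  0.2 -1.4] j [-0.4   0.49  0.08  1.16 -0.    0.86]
```

View pics/s2.png

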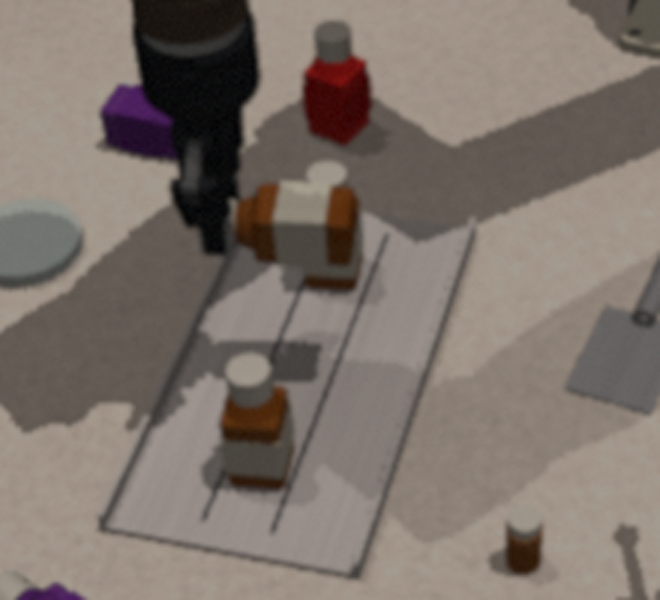

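The bottle came up nearly level, with its base at crop (345,225), so the grip holds it rigidly. Gravity alone won't swing it. Plan: lower the base's bottom edge against the +y lip and pivot the bottle up about that edge. First I'll measure the tilt.

Run:
```python
from h import *
P=cloud("scene",np.load("s2.npy"))
a=np.array([-.309,.951]);p0=np.array([.5477,-.232])
s=(P[...,:2]-p0)@a; n=(P[...,:2]-p0)@np.array([.951,.309])
for lo in range(25,95,8):
    m=(s>lo/1000)&(s<lo/1000+.008)&(abs(n)<.012)&(P[...,2]>.11)
    print(lo,m.sum(),np.round(np.percentile(P[m][:,2],[10,50,90]),4) if m.sum() else '')
m=(abs(n)<.03)&(s>.02)&(s<.15)&(P[...,2]>.105);print("base end s",np.percentile(s[m],[98,100]),"min z",P[m][:,2].min())
L=(P[...,:2]-np.array([.5424,-.186]))@np.array([-.148,.989]);m=(L>.05)&(L<.12)&(abs((P[...,:2]-np.array([.5424,-.186]))@np.array([.989,.148]))<.15)
for l in np.arange(.076,.098,.002):
    k=m&(L>=l)&(L<l+.002);print(round(l,3),np.round(np.percentile(P[k][:,2],[25,50,75]),4))
```

```text
25 93 [0.1543 0.3169 0.3978]
33 345 [0.2609 0.3609 0.4655]
41 276 [0.1558 0.4425 0.4799]
49 477 [0.412  0.4752 0.5459]
57 259 [0.1552 0.5218 0.5473]
65 106 [0.1536 0.5165 0.5451]
73 31 [0.1526 0.1549 0.1564]
81 49 [0.1295 0.1519 0.1549]
89 0 
base end s [0.08399766 0.08856058] min z 0.11106445320622105
0.076 [0.0032 0.0043 0.0056]
0.078 [0.0031 0.0044 0.0061]
0.08 [0.0041 0.0052 0.0063]
0.082 [0.0073 0.0077 0.0083]
0.084 [0.0149 0.0158 0.017 ]
0.086 [0.0148 0.0163 0.0177]
0.088 [0.0021 0.0072 0.0141]
0.09 [-0.0014  0.0001  0.001 ]
0.092 [-0.0016 -0.0001  0.001 ]
0.094 [-0.0017 -0.0005  0.0008]
0.096 [-0.0017 -0.0003  0.0011]
0.098 [-0.0014 -0.0002  0.0014]
```

```bash
python3 -c "
from h import *
go(.5432,-.1979,.031,.148)"
```

```text
t 4.9667 pos [ 0.5475 -0.2319  0.1353] shift [ 3.37  0.63 10.43] rows 2.6333827724143215 turn 0.165 w 0.0282 F [-1.   0.4 -1.6] j [-0.4   0.49  0.08  1.16 -0.    0.86]
```

Request:
arm_command(translation=[[1.2,0.3,3],[2.4,0.6,6],[3.4,0.6,8.5],[3.4,0.6,10.4],[3.4,0.6,10.4]], turn=[0.08,0.165,0.165,0.165,0.165], hand=[1,1,1,1,1])

```text
clock: 5.38
eef_pos: [0.5382, -0.1956, 0.0255]
tool_rot: [0.653, 0.758, -0.002, -0.005]
ft_force: [-1.0, 0.9, -1.4]
grip_width: 0.0284
```

Request:
arm_command(translation=[[0.3,0,0],[0.7,0,0],[1,0,0],[1.3,0,0]], turn=[0,0,0,0], hand=[1,1,1,1])

```text
clock: 5.72
eef_pos: [0.5416, -0.1894, 0.0332]
tool_rot: [0.654, 0.757, -0.004, 0.004]
ft_force: [-1.7, -17.3, 0.9]
grip_width: 0.0279
```

```bash
python3 -c "
from h import *
go(.5432,-.1979,.031,.148)"
```

```text
t 5.7167 pos [ 0.5416 -0.1894  0.0332] shift [-0.86  0.03  0.23] rows 0.21326867384401904 turn -0.002 w 0.0279 F [ -1.7 -17.3   0.9] j [-0.33  0.55 -0.11  0.9  -0.01  1.09]
```

The base is bearing on the lip (17 N). However, with the tool down the fingertips would meet the shoulder once the bottle turned. I'm setting it down here and regripping higher and nearer the cap's end, which also lowers the torsional friction.

Request:
arm_command(translation=[[-0.5,0,0],[-0.9,0,0],[-0.9,0,0.4],[-0.9,0,0.7],[-0.9,0,0.7]], turn=[0,0,0,0,0], hand=[1,1,1,1,1])

```text
clock: 6.13
eef_pos: [0.5426, -0.1939, 0.0245]
tool_rot: [0.653, 0.757, 0.0, 0.0]
ft_force: [-0.1, -1.0, 3.1]
grip_width: 0.0282
```

Request:
arm_command(translation=[[0,0,0],[0,0,0],[0,0,-0.5],[-0.5,0,-0.7],[-0.5,0,-0.7]], turn=[0,0,0,0,0], hand=[0.4,0.4,0.4,0.4,0.4])

```text
clock: 6.55
eef_pos: [0.5437, -0.1995, 0.0322]
tool_rot: [0.653, 0.757, 0.0, 0.001]
ft_force: [0.5, -0.2, 0.5]
grip_width: 0.0516
```

Run:
```python
from h import *
go(.5432,-.1979,.031,.148)
p,d=camera("scene");cv2.imwrite("pics/s3.png",cv2.resize(p[180:300,210:342,::-1],(660,600),interpolation=2));np.save("s3.npy",d)
```

```text
t 6.55 pos [ 0.5437 -0.1995  0.0322] shift [ 0.16 -0.02  0.12] rows 0.048592309372024516 turn -0.0 w 0.0516 F [ 0.5 -0.2  0.5] j [-0.35  0.57 -0.1   0.91 -0.    1.07]
```

View pics/s3.png

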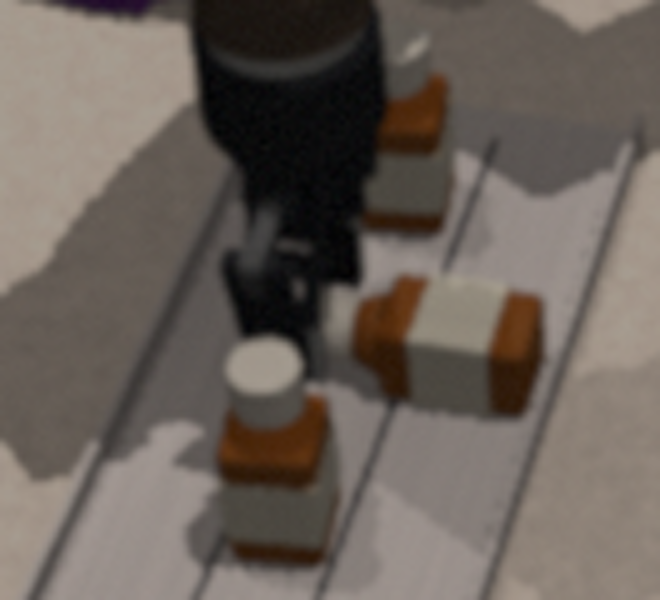

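The bottle lies flat on the tray, base near the lip at crop (520,350), and the fingers are over the outer half of the cap. Closing, then pushing and lifting against the lip.

Request:
arm_command(translation=[[0,0,0],[0,0,0],[0,0,0],[0,0,0],[0,0,0]], turn=[0,0,0,0,0], hand=[1,1,1,1,1])

```text
clock: 7.02
eef_pos: [0.5429, -0.1988, 0.0315]
tool_rot: [0.653, 0.757, -0.0, 0.0]
ft_force: [0.3, -0.5, 2.9]
grip_width: 0.0274
```

Request:
arm_command(translation=[[0,0,-0.4],[0,0,-0.8],[0.6,0,-0.8],[1,0,-0.8],[1.5,0,-0.8]], turn=[0,0,0,0,0], hand=[1,1,1,1,1])

```text
clock: 7.43
eef_pos: [0.5433, -0.1934, 0.0421]
tool_rot: [0.654, 0.756, -0.007, 0.009]
ft_force: [-1.1, -32.6, 6.8]
grip_width: 0.0277
```

Run:
```python
from h import *
go(.5432,-.1979,.031,.148)
```

```text
t 7.4333 pos [ 0.5433 -0.1934  0.0421] shift [-0.41 -0.07  1.12] rows 0.2878762126925637 turn -0.004 w 0.0277 F [ -1.1 -32.6   6.8] j [-0.33  0.54 -0.11  0.91 -0.02  1.09]
```

Request:
arm_command(translation=[[0.3,0,-0.9],[0.6,0,-1.8],[1,0,-2.7],[1.5,0,-3.6],[1.5,0,-3.6]], turn=[0,0,0,0,0], hand=[1,1,1,1,1])

```text
clock: 7.85
eef_pos: [0.5393, -0.1683, 0.0771]
tool_rot: [0.653, 0.758, 0.001, 0.001]
ft_force: [-0.0, 0.4, -1.0]
grip_width: 0.028
```

```bash
cat >> h.py <<'E'
def tilt(f):
    p,d=camera("scene");np.save(f+".npy",d);cv2.imwrite(f"pics/{f}.png",p[...,::-1])
    P=cloud("scene",d);c=np.array([.5424,-.186]);x=(P[...,:2]-c)@[.989,.148];y=(P[...,:2]-c)@[-.148,.989]
    hsv=cv2.cvtColor(p,cv2.COLOR_RGB2HSV)
    m=(abs(x)<.035)&(y>-.06)&(y<.14)&(P[...,2]>.0)&(P[...,2]<.16)&(hsv[...,1]>130)
    print("amber pts",m.sum()); Y=np.c_[y[m],P[m][:,2],x[m]]
    r=cv2.minAreaRect((Y[:,:2]*1000).astype(np.float32));print("rect y,z",np.round(cv2.boxPoints(r)).tolist(),r[2], "x",np.round(np.percentile(Y[:,2],[2,50,98]),3))
E
python3 - <<'E'
from h import *
go(.5432,-.1979,.031,.148)
tilt("s4")
im=cv2.imread("pics/s4.png");cv2.imwrite("pics/s4c.png",cv2.resize(im[160:300,210:364],(660,600),interpolation=2))
E
```

```text
t 7.85 pos [ 0.5393 -0.1683  0.0771] shift [-2.99 -0.06  4.61] rows 1.3177430228838467 turn 0.001 w 0.028 F [-0.   0.4 -1. ] j [-0.3   0.49 -0.09  0.99  0.    1.12]
amber pts 368
rect y,z [[3.0, 67.0], [86.0, 18.0], [114.0, 65.0], [30.0, 114.0]] 59.72932815551758 x [-0.013  0.014  0.022]
```

View pics/s4c.png

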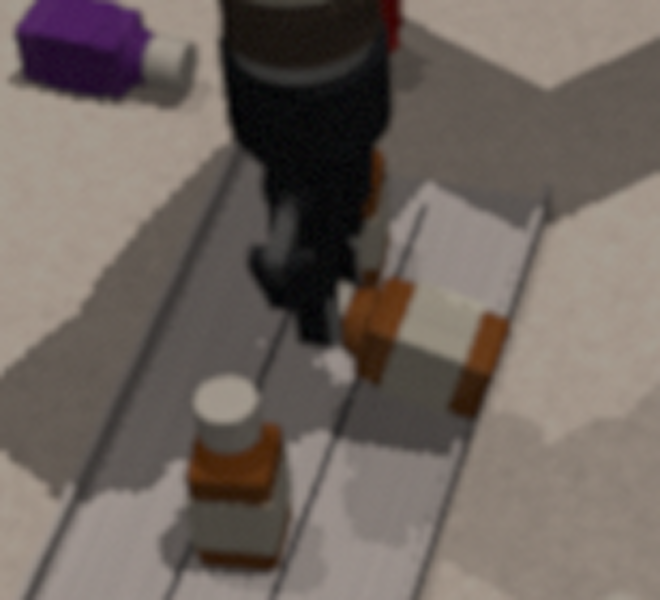

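The bottle has tipped by roughly 20-30°, and its base corner now sits on top of the lip at crop (460,410). I'm repeating the stroke: back, down, push, arc.

Request:
arm_command(translation=[[-0.8,0,-0.3],[-1.7,0,0],[-1.7,0,0.8],[-0.8,0,0.8],[0,0,0.8]], turn=[0,0,0,0,0], hand=[1,1,1,1,1])

```text
clock: 8.32
eef_pos: [0.5393, -0.1761, 0.0679]
tool_rot: [0.654, 0.756, -0.006, 0.006]
ft_force: [-2.2, -30.1, 10.5]
grip_width: 0.0278
```

Request:
arm_command(translation=[[0.3,0,0],[0.4,0,0]], turn=[0,0], hand=[1,1])

```text
clock: 8.48
eef_pos: [0.5394, -0.1742, 0.0699]
tool_rot: [0.655, 0.756, -0.007, 0.008]
ft_force: [3.4, -15.0, 3.3]
grip_width: 0.0273
```

Run:
```python
from h import *
go(.5432,-.1979,.031,.148)
```

```text
t 8.4833 pos [ 0.5394 -0.1742  0.0699] shift [-2.32  0.03  3.95] rows 1.0975069340902037 turn -0.004 w 0.0273 F [  3.4 -15.    3.3] j [-0.3   0.5  -0.1   0.96 -0.02  1.12]
```

Contact is good, so here is the arc stroke.

Request:
arm_command(translation=[[0.6,0,-0.7],[1.1,0,-1.3],[1.7,0,-1.8],[2.4,0,-2.2],[3.1,0,-2.5]], turn=[0,0,0,0,0], hand=[1,1,1,1,1])

```text
clock: 8.9
eef_pos: [0.5367, -0.1421, 0.0964]
tool_rot: [0.655, 0.756, -0.004, 0.009]
ft_force: [1.3, -17.7, 12.2]
grip_width: 0.0279
```

Run:
```python
from h import *
go(.5432,-.1979,.031,.148)
tilt("s5")
im=cv2.imread("pics/s5.png");cv2.imwrite("pics/s5c.png",cv2.resize(im[160:300,210:364],(660,600),interpolation=2))
```

```text
t 8.9 pos [ 0.5367 -0.1421  0.0964] shift [-5.49 -0.19  6.65] rows 2.0681208621461704 turn -0.005 w 0.0279 F [  1.3 -17.7  12.2] j [-0.25  0.45 -0.11  1.01 -0.02  1.18]
amber pts 340
rect y,z [[37.0, 76.0], [86.0, 18.0], [115.0, 43.0], [66.0, 100.0]] 40.224788665771484 x [-0.01   0.016  0.023]
```

View pics/s5c.png

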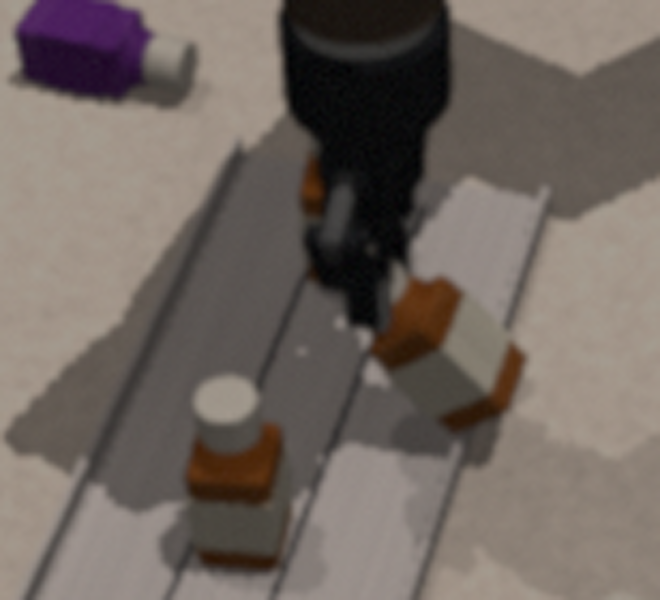

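The bottle is now at about 50°, with its base edge still braced on the lip at crop (465,425). Continuing the arc.

Request:
arm_command(translation=[[0.7,0,-0.4],[1.4,0,-0.7],[2.1,0,-0.9],[2.8,0,-1],[3.5,0,-1]], turn=[0,0,0,0,0], hand=[1,1,1,1,1])

```text
clock: 9.37
eef_pos: [0.5319, -0.1043, 0.1065]
tool_rot: [0.654, 0.757, -0.001, 0.008]
ft_force: [-0.1, -11.8, 17.1]
grip_width: 0.0275
```

Run:
```python
from h import *
go(.5432,-.1979,.031,.148)
tilt("s6")
```

```text
t 9.3667 pos [ 0.5319 -0.1043  0.1065] shift [-9.32 -0.3   7.67] rows 2.8950690197882976 turn -0.003 w 0.0275 F [ -0.1 -11.8  17.1] j [-0.19  0.41 -0.13  1.02 -0.01  1.24]
amber pts 290
rect y,z [[68.0, 91.0], [86.0, 20.0], [125.0, 30.0], [107.0, 101.0]] 14.102790832519531 x [-0.007  0.019  0.025]
```

Request:
arm_command(translation=[[0.7,0,-0.1],[1.3,0,-0.1],[1.9,0,-0.1],[2.3,0,0],[2.3,0,0]], turn=[0,0,0,0,0], hand=[1,1,1,1,1])

```text
clock: 9.83
eef_pos: [0.5232, -0.0754, 0.1009]
tool_rot: [0.652, 0.758, -0.001, -0.002]
ft_force: [0.3, 0.2, -1.6]
grip_width: 0.0277
```

Run:
```python
from h import *
go(.5432,-.1979,.031,.148)
tilt("s7")
```

```text
t 9.8333 pos [ 0.5232 -0.0754  0.1009] shift [-12.42   0.18   6.96] rows 3.415821890033457 turn 0.002 w 0.0277 F [ 0.3  0.2 -1.6] j [-0.14  0.41 -0.16  1.01  0.    1.28]
amber pts 243
rect y,z [[103.0, 92.0], [107.0, 13.0], [142.0, 15.0], [139.0, 94.0]] 2.4208004474639893 x [-0.01   0.015  0.02 ]
```

The bottle is within about 3° of upright and clear of the lip. Lifting and carrying it to the middle place.

Request:
arm_command(translation=[[0,0,-2.5],[-3,0,-4],[-6,0,-4],[-9,0,-4],[-11.2,0.2,-4]], turn=[0,0,0,0,0], hand=[1,1,1,1,1])

```text
clock: 10.3
eef_pos: [0.5431, -0.1895, 0.1421]
tool_rot: [0.653, 0.757, -0.0, 0.0]
ft_force: [0.3, 0.5, -1.0]
grip_width: 0.0277
```

Run:
```python
from h import *
go(.5424,-.186,.105,.148)
tilt("s8")
go(.5424,-.186,.105,.148)
```

```text
t 10.3 pos [ 0.5431 -0.1895  0.1421] shift [ 0.36 -0.02  3.71] rows 0.8943258474017528 turn -0.001 w 0.0277 F [ 0.3  0.5 -1. ] j [-0.34  0.45  0.03  1.15 -0.    1.09]
amber pts 303
rect y,z [[-17.0, 131.0], [-1.0, 57.0], [39.0, 66.0], [23.0, 140.0]] 12.69978141784668 x [-0.014  0.016  0.024]
t 10.35 pos [ 0.5442 -0.1932  0.1419] shift [ 0.75 -0.07  3.68] rows 0.9015530969428648 turn -0.004 w 0.0279 F [ 2.9 -3.1 -0.2] j [-0.34  0.45  0.03  1.15 -0.    1.09]
```

The swing left it 12-13° off vertical, base towards +y. I'm going down 2 cm further back and righting it by dragging on the floor.

Request:
arm_command(translation=[[-1,0,0],[-1,0,1],[-1,0,2],[-1,0,3],[-1,0,3.4]], turn=[0,0,0,0,0], hand=[1,1,1,1,1])

```text
clock: 10.77
eef_pos: [0.5429, -0.1958, 0.1053]
tool_rot: [0.652, 0.758, -0.001, -0.002]
ft_force: [-0.6, 0.0, -1.1]
grip_width: 0.0275
```

Request:
arm_command(translation=[[0,0,0.3],[0.6,0,0.4],[1.2,0,0.3],[1.8,0,0.2],[1.8,0,0.2]], turn=[0,0,0,0,0], hand=[1,1,1,1,1])

```text
clock: 11.18
eef_pos: [0.5423, -0.178, 0.1071]
tool_rot: [0.652, 0.758, 0.0, 0.0]
ft_force: [-0.2, 0.2, -1.5]
grip_width: 0.0276
```

Run:
```python
from h import *
go(.5424,-.186,.105,.148)
tilt("s9")
im=cv2.imread("pics/s9.png");cv2.imwrite("pics/s9c.png",cv2.resize(im[160:300,210:364],(660,600),interpolation=2))
```

```text
t 11.1833 pos [ 0.5423 -0.178   0.1071] shift [-0.79 -0.1   0.21] rows 0.19782521753201898 turn 0.002 w 0.0276 F [-0.2  0.2 -1.5] j [-0.32  0.47 -0.03  1.07  0.    1.1 ]
amber pts 306
rect y,z [[-15.0, 129.0], [14.0, 18.0], [52.0, 28.0], [23.0, 139.0]] 14.74283504486084 x [-0.012  0.018  0.025]
```

View pics/s9c.png

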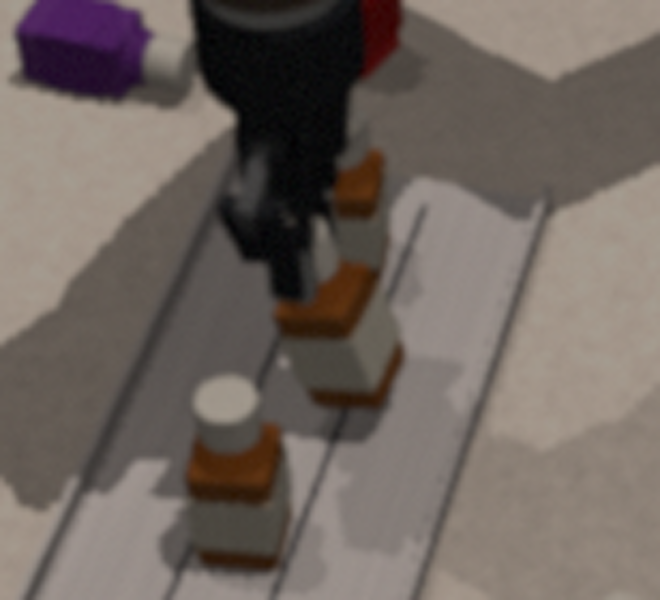

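It is still tilted by about 13° and hovering, so there was no floor contact. I'm moving back and lowering until contact.

Request:
arm_command(translation=[[-1,0,0],[-2,0,0.4],[-2,0,0.8],[-2,0,1.2],[-2,0,1.2]], turn=[0,0,0,0,0], hand=[1,1,1,1,1])

```text
clock: 11.65
eef_pos: [0.5454, -0.2008, 0.0951]
tool_rot: [0.654, 0.757, -0.0, 0.001]
ft_force: [-0.9, -0.2, 5.0]
grip_width: 0.0278
```

Run:
```python
from h import *
go(.5424,-.186,.105,.148)
```

```text
t 11.65 pos [ 0.5454 -0.2008  0.0951] shift [ 1.51 -0.08 -0.99] rows 0.43336606756524154 turn -0.002 w 0.0278 F [-0.9 -0.2  5. ] j [-0.35  0.5  -0.02  1.05 -0.    1.07]
```

Request:
arm_command(translation=[[0.4,0,0.3],[0.9,0,0.4],[1.4,0,0.4],[1.9,0,0.4],[2.2,0,0.4]], turn=[0,0,0,0,0], hand=[1,1,1,1,1])

```text
clock: 12.07
eef_pos: [0.5459, -0.1823, 0.0949]
tool_rot: [0.654, 0.757, -0.0, 0.008]
ft_force: [1.0, -7.0, 14.1]
grip_width: 0.0277
```

Run:
```python
from h import *
go(.5424,-.186,.105,.148)
tilt("s10")
```

```text
t 12.0667 pos [ 0.5459 -0.1823  0.0949] shift [-0.32 -0.39 -1.01] rows 0.2707978006418307 turn -0.003 w 0.0277 F [ 1.  -7.  14.1] j [-0.32  0.48 -0.05  1.02 -0.01  1.11]
amber pts 297
rect y,z [[-21.0, 140.0], [2.0, 9.0], [43.0, 16.0], [20.0, 147.0]] 9.832728385925293 x [-0.01   0.021  0.028]
```

Request:
arm_command(translation=[[-0.5,0.1,-1],[-1.5,0.2,-1.2],[-2.5,0.3,-1.2],[-3.3,0.3,-0.8],[-3.3,0.3,0]], turn=[0,0,0,0,0], hand=[1,1,1,1,1])

```text
clock: 12.53
eef_pos: [0.5512, -0.2138, 0.0942]
tool_rot: [0.654, 0.757, -0.001, 0.004]
ft_force: [-16.9, -1.4, 69.3]
grip_width: 0.0278
```

Request:
arm_command(translation=[[0,0,0.5],[0.4,0,0.8],[0.8,0,0.8],[1.2,0,0.8],[1.6,0,0.8]], turn=[0,0,0,0,0], hand=[1,1,1,1,1])

```text
clock: 12.95
eef_pos: [0.5517, -0.2011, 0.0935]
tool_rot: [0.654, 0.756, -0.001, 0.011]
ft_force: [-9.2, -5.1, 46.7]
grip_width: 0.0278
```

```bash
cat >> h.py <<'E'
def prof(f):
    p=cv2.imread(f"pics/{f}.png");P=cloud("scene",np.load(f+".npy"));c=np.array([.5424,-.186]);x=(P[...,:2]-c)@[.989,.148];y=(P[...,:2]-c)@[-.148,.989];z=P[...,2]
    for a in np.arange(.01,.075,.01):
        m=(abs(x)<.03)&(abs(y)<.07)&(z>a)&(z<a+.01);print(round(a,3),m.sum(),"y",np.round(np.percentile(y[m],[5,50,95]),3) if m.sum() else "","x",np.round(np.percentile(x[m],[5,95]),3) if m.sum() else "")
E
python3 - <<'E'
from h import *
go(.5424,-.186,.105,.148)
tilt("s11");prof("s10");prof("s11")
E
```

```text
t 12.95 pos [ 0.5517 -0.2011  0.0935] shift [ 1.61 -0.69 -1.19] rows 0.5068958556757789 turn -0.004 w 0.0278 F [-9.2 -5.1 46.7] j [-0.34  0.5  -0.02  1.03 -0.01  1.08]
amber pts 265
rect y,z [[-41.0, 156.0], [-20.0, 1.0], [20.0, 7.0], [-0.0, 161.0]] 7.583698272705078 x [-0.005  0.023  0.03 ]
0.01 56 y [0.003 0.021 0.041] x [-0.008  0.026]
0.02 86 y [0.001 0.031 0.04 ] x [-0.003  0.027]
0.03 99 y [-0.002  0.029  0.039] x [-0.011  0.028]
0.04 102 y [-0.005  0.026  0.037] x [-0.009  0.028]
0.05 106 y [-0.005  0.026  0.035] x [-0.009  0.027]
0.06 107 y [-0.008  0.023  0.032] x [-0.006  0.027]
0.07 104 y [0.005 0.023 0.029] x [-0.008  0.026]
0.01 57 y [-0.013  0.008  0.019] x [0.    0.029]
0.02 71 y [-0.012  0.012  0.017] x [-0.006  0.029]
0.03 72 y [-0.016  0.01   0.016] x [-0.005  0.029]
0.04 92 y [-0.028  0.003  0.014] x [-0.005  0.029]
0.05 94 y [-0.028  0.     0.013] x [-0.004  0.029]
0.06 95 y [-0.03   0.002  0.011] x [-0.001  0.029]
0.07 103 y [-0.017  0.002  0.008] x [-0.003  0.029]
```

The bottle is now about 10° off vertical, with its base centred at y≈0. Releasing is safe below about 20°. I'm taking off the load, nudging it 7 mm to the centre, lowering to light contact and opening slowly.

Request:
arm_command(translation=[[0,0,-0.8],[0,-0.4,-1.5],[0.2,-0.8,-1.5],[0.2,-0.8,-1],[0.2,-0.8,-1]], turn=[0,0,0,0,0], hand=[1,1,1,1,1])

```text
clock: 13.42
eef_pos: [0.5383, -0.1935, 0.0939]
tool_rot: [0.653, 0.757, -0.0, 0.0]
ft_force: [-6.6, 1.4, 21.2]
grip_width: 0.028
```

Run:
```python
from h import *
go(.5424,-.186,.105,.148)
tilt("s12");prof("s12")
```

```text
t 13.4167 pos [ 0.5383 -0.1935  0.0939] shift [ 0.68  0.52 -1.11] rows 0.33504258858024 turn -0.0 w 0.028 F [-6.6  1.4 21.2] j [-0.34  0.49 -0.05  1.04 -0.    1.08]
amber pts 280
rect y,z [[-32.0, 139.0], [-10.0, 6.0], [32.0, 13.0], [10.0, 146.0]] 9.350093841552734 x [-0.019  0.011  0.02 ]
0.01 58 y [-0.011  0.013  0.03 ] x [-0.015  0.017]
0.02 90 y [-0.012  0.018  0.029] x [-0.012  0.017]
0.03 101 y [-0.017  0.018  0.028] x [-0.019  0.018]
0.04 92 y [-0.015  0.018  0.026] x [-0.017  0.018]
0.05 94 y [-0.017  0.012  0.024] x [-0.017  0.019]
0.06 97 y [-0.018  0.011  0.022] x [-0.013  0.018]
0.07 109 y [-0.008  0.013  0.02 ] x [-0.016  0.017]
```

Request:
arm_command(translation=[[0,0,-0.2],[0,0,-0.4],[0,0,-0.4],[0,0,-0.4],[0,0,-0.4]], turn=[0,0,0,0,0], hand=[1,1,0.6,0.5,0.3])

```text
clock: 13.88
eef_pos: [0.5384, -0.1928, 0.0948]
tool_rot: [0.653, 0.757, -0.0, -0.001]
ft_force: [-0.2, -0.2, 0.3]
grip_width: 0.0536
```

Request:
arm_command(translation=[[0,0,0],[0,0,-2],[0,0,-5],[0,0,-9],[0,0,-13]], turn=[0,0,0,0,0], hand=[0.2,0.2,0.2,0.2,0])

```text
clock: 14.3
eef_pos: [0.538, -0.1928, 0.2262]
tool_rot: [0.653, 0.757, -0.001, -0.002]
ft_force: [1.0, -0.2, -0.7]
grip_width: 0.0785
```

Run:
```python
from h import *
tilt("s13");prof("s13")
im=cv2.imread("pics/s13.png");cv2.imwrite("pics/s13c.png",im[100:400,160:600])
go(.5146,.349,.17,-.075)
```

```text
amber pts 263
rect y,z [[-8.0, 84.0], [-7.0, 7.0], [32.0, 8.0], [31.0, 84.0]] 0.9633668661117554 x [-0.019  0.01   0.015]
0.01 68 y [-0.009  0.015  0.031] x [-0.014  0.015]
0.02 80 y [-0.007  0.017  0.031] x [-0.016  0.015]
0.03 84 y [-0.01   0.017  0.031] x [-0.018  0.016]
0.04 91 y [-0.009  0.017  0.031] x [-0.019  0.016]
0.05 74 y [-0.008  0.017  0.031] x [-0.015  0.016]
0.06 115 y [-0.008  0.019  0.03 ] x [-0.019  0.015]
0.07 103 y [-0.004  0.017  0.027] x [-0.014  0.013]
t 14.35 pos [ 0.5422 -0.1943  0.2364] shift [54.18  5.21  6.38] rows 13.141421181771202 turn 0.223 w 0.0846 F [ 2.5 -0.9  7.4] j [-0.34  0.39  0.19  1.36  0.    1.08]
```

View pics/s13c.png

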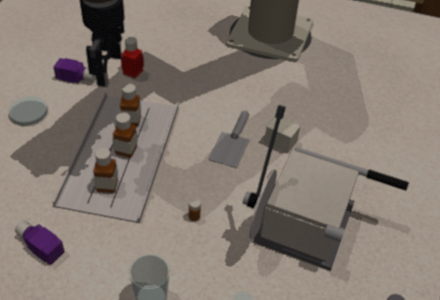

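The bottle stands upright in the gap at crop (125,135), between its neighbours, at lane x -1 mm, y +11 mm, and it is released. I'm now going to the grip, round the front of the index arm.

Request:
arm_command(translation=[[3.3,-2,0],[6.6,-4,0],[9.9,-6,0],[13.2,-8,0],[16.5,-10,0]], turn=[0,0,0,0,0], hand=[0,0,0,0,0])

```text
clock: 14.77
eef_pos: [0.4144, -0.0437, 0.2258]
tool_rot: [0.653, 0.757, 0.0, -0.0]
ft_force: [0.0, 1.5, 0.0]
grip_width: 0.0854
```

Request:
arm_command(translation=[[3.3,-2,0],[7,-3.3,0],[11,-3,0],[15,-2.4,0],[19,-1.8,0]], turn=[0,0,0,0,0], hand=[0,0,0,0,0])

```text
clock: 15.18
eef_pos: [0.3692, 0.1422, 0.2265]
tool_rot: [0.653, 0.757, 0.001, 0.0]
ft_force: [1.0, 0.1, -0.4]
grip_width: 0.0854
```

Request:
arm_command(translation=[[4,0.6,0],[8,1.2,0],[12,1.8,0],[16,2.4,0],[18,5,0]], turn=[0.05,0.1,0.15,0.2,0.223], hand=[0,0,0,0,0])

```text
clock: 15.6
eef_pos: [0.3898, 0.3298, 0.226]
tool_rot: [0.732, 0.682, -0.0, -0.001]
ft_force: [0.3, -0.6, 0.2]
grip_width: 0.0853
```

Run:
```python
from h import *
go(.5146,.349,.17,-.075)
```

```text
t 15.6 pos [0.3898 0.3298 0.226 ] shift [ 2.79 12.33  5.58] rows 3.3126393781313004 turn 0.004 w 0.0853 F [ 0.3 -0.6  0.2] j [ 0.7   0.27 -0.    1.3   0.    2.34]
```

Request:
arm_command(translation=[[0.9,4,0],[1.9,8,0],[2.8,12.3,0],[2.8,12.3,3],[2.8,12.3,6]], turn=[0,0,0,0,0], hand=[0,0,0,0,0])

```text
clock: 16.02
eef_pos: [0.5225, 0.3464, 0.1666]
tool_rot: [0.734, 0.679, 0.004, 0.001]
ft_force: [-1.6, 0.1, -0.3]
grip_width: 0.0852
```

Request:
arm_command(translation=[[0,0,2],[0,0,4],[0,0,6],[0,0,6.4],[0,0,6.4]], turn=[0,0,0,0,0], hand=[0,0,0,0,0])

```text
clock: 16.43
eef_pos: [0.5162, 0.3438, 0.0999]
tool_rot: [0.733, 0.68, -0.002, -0.0]
ft_force: [-0.2, 0.1, 0.2]
grip_width: 0.0851
```

Run:
```python
from h import *
go(.5146,.349,.1,-.075)
p,d=camera("scene");cv2.imwrite("pics/s14.png",cv2.resize(p[190:350,390:600,::-1],(788,600),interpolation=2))
```

```text
t 16.4333 pos [0.5162 0.3438 0.0999] shift [ 0.51 -0.2  -0.01] rows 0.13103617514279542 turn 0.0 w 0.0851 F [-0.2  0.1  0.2] j [0.59 0.57 0.12 1.12 0.   2.23]
```

View pics/s14.png

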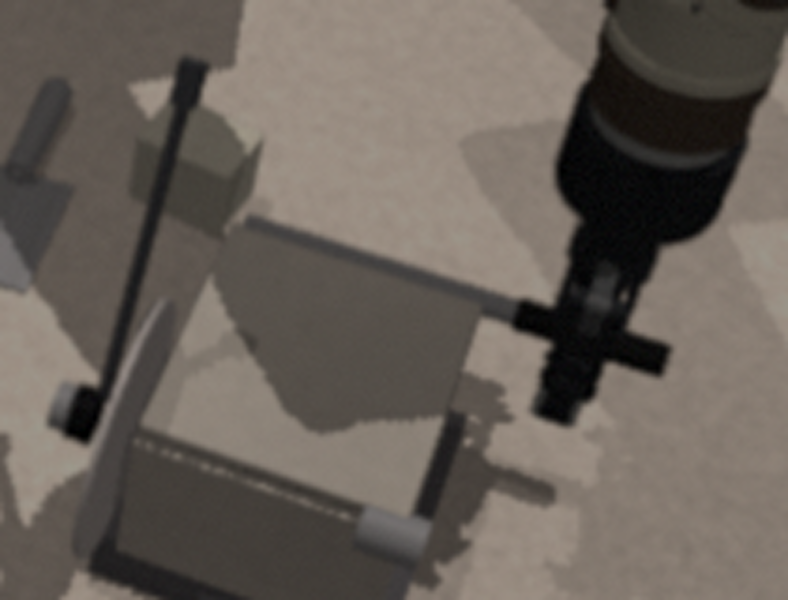

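The fingers straddle the middle of the sleeve at crop (590,340). Closing, then fitting the index angle.

Request:
arm_command(translation=[[0,0,0],[0,0,0],[0,0,0],[0,0,0],[0,0,0]], turn=[0,0,0,0,0], hand=[1,1,1,1,1])

```text
clock: 16.9
eef_pos: [0.5165, 0.3451, 0.1032]
tool_rot: [0.733, 0.68, -0.0, -0.001]
ft_force: [-22.2, 0.1, 15.3]
grip_width: 0.0256
```

Request:
arm_command(translation=[[0,0,0],[0,0,0],[0,0,0],[0,0,0],[0,0,0]], turn=[0,0,0,0,0], hand=[1,1,1,1,1])

```text
clock: 17.32
eef_pos: [0.5124, 0.3454, 0.1034]
tool_rot: [0.732, 0.681, -0.003, -0.004]
ft_force: [-14.1, -0.1, 11.0]
grip_width: 0.0161
```

```bash
cat >> h.py <<'E'
YAW=-.075;ex=np.array([np.cos(YAW),np.sin(YAW)]);ey=np.array([-np.sin(YAW),np.cos(YAW)]);H=np.array([.656,.2213])
def reader(P): q=P[...,:2]-H; return q@ex,q@ey,P[...,2]
def line(x,z):
    k=np.ones(len(x),bool)
    for _ in range(6):
        Q=np.c_[x,z];c=Q[k].mean(0);v=np.linalg.svd(Q[k]-c,full_matrices=False)[2][0];r=abs((Q-c)@[-v[1],v[0]]);k=r<max(.003,2*np.median(r[k]))if _<5 else k
    v=v*np.sign(v[1]);return np.arctan2(v[1],-v[0]),k.sum(),c
def index(cam,f):
    I=cv2.imread(f"pics/{f}.png");x,y,z=reader(cloud(cam,np.load(f+".npy")))
    m=(I.max(2)<75)&(y>-.105)&(y<-.065)&(x>-.13)&(x<-.02)&(z>.13)&(z<.24)
    print("index",cam,f,line(x[m],z[m]))
E
python3 - <<'E'
from h import *
go(.5146,.349,.1,-.075)
index("scene","scene0");index("top","top0");index("scene","s13")
E
```

```text
t 17.3167 pos [0.5124 0.3454 0.1034] shift [0.37 0.2  0.34] rows 0.13056850291691877 turn 0.003 w 0.0161 F [-14.1  -0.1  11. ] j [0.59 0.57 0.12 1.13 0.01 2.23]
index scene scene0 (np.float64(1.101477952922587), np.int64(165), array([-0.04392233,  0.19829216]))
index top top0 (np.float64(1.1365589061310049), np.int64(56), array([-0.0450708 ,  0.19269071]))
index scene s13 (np.float64(1.1020639413782758), np.int64(162), array([-0.04411727,  0.19852531]))
```

Gripped at 16 mm. The index angle comes out at about 1.10 rad. Raising the flap along its arc.

Request:
arm_command(translation=[[0,-0.2,-2.2],[0,0.4,-4.4],[0,1.2,-6.5],[0,2.3,-8.5],[0,3.2,-9.7]], turn=[0,0,0,0,0], hand=[1,1,1,1,1])

```text
clock: 17.73
eef_pos: [0.5435, 0.3432, 0.2006]
tool_rot: [0.732, 0.681, -0.004, -0.005]
ft_force: [-16.4, 1.4, 3.8]
grip_width: 0.0158
```

```bash
cat >> h.py <<'E'
def flap(cam,f):
    p,d=camera(cam);np.save(f+".npy",d);cv2.imwrite(f"pics/{f}.png",p[...,::-1])
    x,y,z=reader(cloud(cam,d));m=(abs(y)<.05)&(x>-.14)&(x<.0)&(z>.125)&(z<.28)&(p.max(2)>70)
    if m.sum()>20:print("flap",cam,line(x[m],z[m]))
E
python3 - <<'E'
from h import *
go(.5124,.3454,.1034,-.075);flap("scene","f1");flap("top","f1t")
E
```

```text
t 17.7333 pos [0.5435 0.3432 0.2006] shift [-0.02 -2.99  9.76] rows 2.4475400283842066 turn 0.003 w 0.0158 F [-16.4   1.4   3.8] j [0.56 0.56 0.36 1.39 0.01 2.2 ]
flap scene (np.float64(0.6541081989903599), np.int64(3670), array([-0.06661072,  0.16271483]))
flap top (np.float64(0.6802434856196453), np.int64(1815), array([-0.073779  ,  0.16940348]))
```

Request:
arm_command(translation=[[0,1.2,-1.3],[0,2.3,-2.3],[0,3.5,-3.2],[0,4.5,-3.8],[0,4.5,-3.8]], turn=[0,0,0,0,0], hand=[1,1,1,1,1])

```text
clock: 18.25
eef_pos: [0.5905, 0.3401, 0.2443]
tool_rot: [0.732, 0.681, 0.0, -0.003]
ft_force: [-18.8, -1.9, 24.1]
grip_width: 0.0156
```

Run:
```python
from h import *
go(.5124,.3454,.1034,-.075);flap("scene","f2");flap("top","f2t");index("scene","f2");index("top","f2t")
```

```text
t 18.25 pos [0.5905 0.3401 0.2443] shift [-0.11 -7.76 14.12] rows 3.8645738614732723 turn 0.002 w 0.0156 F [-18.8  -1.9  24.1] j [0.52 0.63 0.6  1.54 0.01 2.16]
flap scene (np.float64(1.0722217977227784), np.int64(4066), array([-0.03823578,  0.18337445]))
flap top (np.float64(1.069473796711607), np.int64(925), array([-0.04583439,  0.19287261]))
index scene f2 (np.float64(1.1024535672545417), np.int64(179), array([-0.04215054,  0.19468596]))
index top f2t (np.float64(1.1071909917649743), np.int64(87), array([-0.04359836,  0.18871822]))
```

Request:
arm_command(translation=[[0,0.1,-0.4],[0,0.2,-0.7],[0,0.2,-0.7],[0,0.2,-0.7],[0,0.2,-0.7]], turn=[0,0,0,0,0], hand=[1,1,1,1,1])

```text
clock: 18.77
eef_pos: [0.5937, 0.3398, 0.2466]
tool_rot: [0.733, 0.681, -0.0, -0.002]
ft_force: [-8.2, 0.8, 8.3]
grip_width: 0.016
```

Run:
```python
from h import *
go(.5124,.3454,.1034,-.075)
for k in "34":
    flap("scene","f"+k);flap("top","f"+k+"t");index("scene","f"+k);index("top","f"+k+"t")
# strict flap plane fit (interior only) + image check
for c,f in(("scene","f4"),("top","f4t")):
    P=cloud(c,np.load(f+".npy"));x,y,z=reader(P)
    for y0,y1 in((-.05,-.02),(-.02,.02),(.02,.05)):
        m=(y>y0)&(y<y1)&(z>.14)&(z<.225)&(x>-.1)&(x<.0);print(c,y0,line(x[m],z[m]))
im=cv2.imread("pics/f4.png");cv2.imwrite("pics/f4c.png",cv2.resize(im[150:350,380:600],(660,600),interpolation=2))
o=get_obs();print(o["ft_force"],np.abs(o["joint_vel"]).max())
```

```text
t 18.7667 pos [0.5937 0.3398 0.2466] shift [-0.07 -8.1  14.34] rows 3.9502087919290716 turn 0.002 w 0.016 F [-8.2  0.8  8.3] j [0.52 0.64 0.62 1.55 0.   2.16]
flap scene (np.float64(1.0968279304361128), np.int64(4016), array([-0.03612817,  0.18376909]))
flap top (np.float64(1.1001010015027832), np.int64(843), array([-0.04413724,  0.19569719]))
index scene f3 (np.float64(1.0996959263764419), np.int64(192), array([-0.04231073,  0.19524636]))
index top f3t (np.float64(1.126220112640354), np.int64(70), array([-0.04611761,  0.19517398]))
flap scene (np.float64(1.0974799314029167), np.int64(4042), array([-0.03635483,  0.18415191]))
flap top (np.float64(1.0988877547740619), np.int64(834), array([-0.04400231,  0.19536349]))
index scene f4 (np.float64(1.1009728406578478), np.int64(195), array([-0.04245634,  0.19525538]))
index top f4t (np.float64(1.1243501085616256), np.int64(74), array([-0.0453553 ,  0.19300271]))
scene -0.05 (np.float64(1.0887307520542047), np.int64(869), array([-0.03551077,  0.18284986]))
scene -0.02 (np.float64(1.0970087980812475), np.int64(1196), array([-0.03608354,  0.18324977]))
scene 0.02 (np.float64(1.0965235586154594), np.int64(918), array([-0.0359278 ,  0.18317974]))
top -0.05 (np.float64(1.0991096825457933), np.int64(163), array([-0.03754949,  0.18308584]))
top -0.02 (np.float64(1.0956355484313778), np.int64(218), array([-0.03865745,  0.18476476]))
top 0.02 (np.float64(1.0978491932669205), np.int64(163), array([-0.03856354,  0.18432189]))
[-7.7785696   0.22980551  8.33456041] 0.001817481517666192
```

View pics/f4c.png

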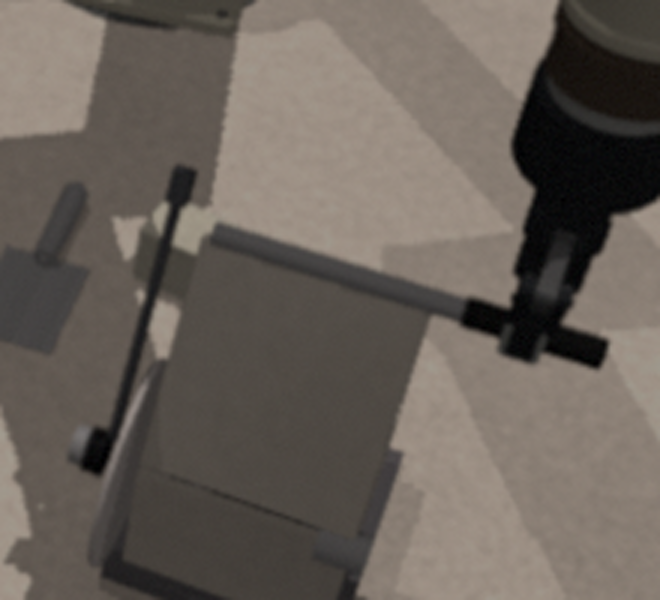

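The flap's left edge, crop (160,410) to (207,240), runs parallel to the index bar, (110,450) to (180,190). Last check of the bottle row, then hand in.

Run:
```python
from h import *
for f in("top0","f4t"):
    P=cloud("top",np.load(f+".npy"))
    for xy in((.446,-.2035),(.54,-.18),(.638,-.17)):
        m=(np.hypot(P[...,0]-xy[0],P[...,1]-xy[1])<.045)&(P[...,2]>.097)&(P[...,2]<.115);print(f,m.sum(),np.round(P[m].mean(0),4) if m.sum() else "")
tilt("s15")
o=get_obs();print(o["clock"],o["ft_force"].round(1),o["grip_width"])
job_done()
```

```text
top0 134 [ 0.4427 -0.2029  0.1052]
top0 0 
top0 125 [ 0.6351 -0.169   0.1052]
f4t 134 [ 0.4429 -0.2028  0.1051]
f4t 129 [ 0.5309 -0.1751  0.1053]
f4t 127 [ 0.6349 -0.1689  0.1052]
amber pts 264
rect y,z [[-8.0, 83.0], [-6.0, 7.0], [32.0, 8.0], [30.0, 84.0]] 1.1949220895767212 x [-0.018  0.01   0.016]
19.0167 [-7.6  0.2  8. ] 0.015666709487152566
the job is handed in; nothing more can be done
```

The fallen bottle stands upright and released in its gap, the flap is held level with the index arm, and I handed the job in at 19.0 s. The hand-in reported no verdict.

- **Bottle:** I tipped it up by bracing its base against the lane's +y lip, carried it to the gap and let go. The last check put it within about 1° of vertical and within 2 mm of the middle place along the lane. It sits 11–12 mm off the middle across the lane, so it is not perfectly in line, but inside the 30 mm allowed. The neighbours' caps were within 0.3 mm of where they started.
- **Flap:** it is held by the sleeve with the arm still, fingers shut at 16 mm on the rubber. The scene camera reads the flap at 1.097 rad and the index arm at 1.101. The top camera reads 1.099 and about 1.125. The two cameras differ on the index arm by about 0.025 rad; both gaps are inside the 0.06 limit.
- **Not fully settled:** the wrist still reads about 8 N in x and in z from a slight radial push on the sleeve.
- **Not checked:** I did not measure the carton, vial, spatula and dish, or the index arm's tip position, for movement. The index arm's measured angle stayed the same, and the arm was routed clear of it.

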